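# Find the slack clip on the bay-tag rail and re-clip its tag

## Robot

A 6-joint arm with a two-finger parallel gripper is mounted at the origin on a cart in front of the work surface, level with it; the furniture and walls round the work are solid. World frame = base frame: x ahead of the robot, y to its left, z up, the work surface at z = 0. Lengths are in m, angles in rad, forces in N, time in s.
With the tool pointing down it reaches from about 0.3 to 1 m from the base axis. Payload 5.1 kg.
Tool frame: the origin (TCP) lies at the very end of the fingers, on their centre line; the grasp point (between the pads) lies 19 mm behind it; z points along the fingers, y is the line along which they close (so a half turn about z gives the same grasp; the last joint's range is limited). The gripper opens to 95 mm and grips with 3 to 60 N. Pads are 20 mm wide; open, the fingers measure 119 mm over their backs; the gripper's body (75 mm by 180 mm) begins 59 mm behind the grasp point.
Start: joints at [-1.2, 0.124, 1.65, -0, 1.367, -0.083], TCP at [0.285, -0.584, 0.215] pointing down, gripper open.
Joint ranges: [-2.61, 2.61], [-1.02, 2.33], [0.03, 2.71], [-1.35, 4.49], [0.32, 2.68], [-2.91, 2.91]. Speed limits (rad/s): [2.57, 2.57, 3.14, 3.14, 3.14, 3.14].

## Interface

Orientations are given as [roll, pitch, yaw] about the fixed x, y, z axes, in that order (R = Rz(yaw) Ry(pitch) Rx(roll)).
In Python, from plant import status, vision, ticket gives the robot as it stands.
- The arm moves only by the tool send_rows, never from a script. Its argument "commands" is a list of rows, each a list of 4 numbers: the shift along the tool's x, y, z in m, then the turn about the tool's z in rad. A call has 1 to 20 rows; each row is the pose to reach, as a shift and turn from the pose commanded when the call began, along the tool's axes at that moment; what a row does not reach only later rows make up. A row lasts 1/12 s, in which the tool goes at most 41.7 mm and 7.16 degrees, less where a joint would pass 70% of its speed; a pose out of reach is approached as far as the arm can. A call with a gripper value outside its range is refused whole. "jaw" is the finger opening in m, from 0 to 0.0951, set as the call begins (left out, the last holds). The fingers move at their own pace and stop on an object; the grip force is fixed at half the most. Time passes only in rows, so rows that repeat a pose let the fingers close. It gives the time, the measured TCP pose, the force, the opening and the grip force at its end, in the units of the state.
- status.observe(): the state, without advancing time (a new reading comes with each control period).
- vision.read_camera(name): name is "side" or "top" or "wrist"; returns (picture, depth): 400x640x3 uint8, red, green, blue; 400x640 float32, m along the optical axis (not along the pixel's ray), 0 where there is no reading.
- vision.camera_model(name): a dict with "K" (3x3 intrinsics, pixels), "k1" (the pictures are not rectified: a ray, as slopes to the right and down, at radius r is drawn at 1 + k1 r^2 times it, then the intrinsics apply), "world_to_cam" (4x4, takes a point from world to camera coordinates). Camera axes: x right, y down, z forward; pixel columns grow to the right and rows downward; lengths in m; the calibration is good to about 2 mm. A picture is of the moment at which its call begins: read the wrist's pose just before it. camera_model takes no time and is no camera call; for the wrist camera it gives the pose at the moment of the call.
- ticket.finish_job(): hands the job in; it is judged then, once.
The state is a dict: "clock": time; "joint_positions": joint angles; "joint_vel": joint speeds; "joint_efforts": joint torques, N m; "tool_pos": TCP position; "orientation": TCP orientation; "wrist_force": force on the tool from outside, world axes, zero at the start; "ft_torque": the same for the moment, N m; "finger_gap": finger opening in m; "grip_force": force on a finger pad.
Only numpy, scipy, OpenCV 4.12 (cv2) and the standard library are available. Lean on these libraries where they do the work, as an engineer would, in place of code of your own. Each camera call takes 0.05 s, during which the arm holds its last target. There are 200 camera calls.

## Task

One of the three clips that hold a tag on the rail has gone slack and can no longer be trusted with its tag. Tug each tag lightly upward to feel which clip lets go easily, then move that tag to the empty clip and push it fully home there, centred and upright. The tags in the two firm clips must end fully home in their own clips, and the things around the rail stay where they are.

Things in the scene. Friction and masses are not known exactly. Their poses are not given: they have to be found in the camera images.
- rail: white and aluminium rail, 345 long (y) x 78 deep x 64 high, stands fast. Origin midway along, at desk height, on the plane the tags stand in; front is -x, z up. An upright backing strip (1.5 behind that plane) and a ledge 20 above the desk run its whole length. Four like spring clips at y = -126, -42, 42, 126: a sprung steel jaw, 36 wide, whose lip 44 above the desk presses a tag back on the strip.
- empty_clip (a point): the empty clip (a firm one): the point on the ledge, 20 above the desk, where the middle of a tag's lower edge stands when fully home; axes as the rail's. Jaw and strip flare apart from 44 to 64 above the desk (mouth about 11 wide at the top, centred on the tag plane), so a tag enters from above. Pushing a tag in takes 10 to 17 N.
- tag_1: loose rigid white plastic tag, 54 wide (y) x 3 thick (x) x 91 high (z), standing in a clip; a grip bead 54 wide x 10 thick x 16 high runs along its top (bead centre 83 above the lower edge). Origin: middle of the lower edge. About 35 g. The three tags are alike and stand in random order.
- tag_2: as tag_1. When home, a tag's lower edge rests on the ledge (origin 20 above the desk) and its faces are square to the rail's x. It pulls straight up: in a firm clip it slips at 5 to 10 N, in the slack clip at 1 to 2 N (more if pulled askew), and is free of the jaw once 30 up. Which clip is slack cannot be seen.
- tag_3: as tag_1.
- pen_1: loose black pen, 145 long (its y) x 12, lying in front of the rail; bystander; origin at its middle, on the desk.
- saline_ampoule: loose plastic ampoule, 18 across x 61 high, standing behind the rail; bystander; origin at the centre of its base.
- sample_cup: loose clear cup with capped tubes, 49 across x 66 high, standing behind the rail; bystander; origin at the centre of its base.
Things that resemble listed ones, but are neither listed nor needed, are in the scene too. Leave any orange, red or yellow look-alike of the tag_1 alone.

How it is judged:
By the outcome, as a careful person would: the job done as asked, in the order asked, and still so for the second after the job is handed in, with the robot touching nothing.
It also fails if it takes over 72 s, if anything falls off the work surface, if the arm or the gripper's body presses on something with over 40 N, if the wrist force passes 120 N, or if a joint passes its speed limit or range.

## Working session

There is one attempt and no reset: what is moved stays moved. The work goes in short steps, Python scripts to look and compute and a tool call to move; the robot and the scene stay as the last step left them, time stands still between calls to the robot, and variables do not carry over. Pictures are saved under pics/ and viewed, at most 10 in all, crops included, and the job is handed in when it is done.

Besides the shell and the picture viewer there is one more tool, called after ">>>" by a JSON object that holds its "name" and its "arguments", one argument or row to a line. send_rows: Moves the arm, as the interface text tells. Its arguments: {"type":"object","properties":{"commands":{"type":"array","items":{"type":"array","items":{"type":"number"}}},"jaw":{"type":"number"}},"required":["commands"]}

```bash
mkdir -p pics
cat > h.py <<'E'
import numpy as np, cv2
from plant import status, vision, ticket
def snap(n,f,crop=None,s=1):
    p,d=vision.read_camera(n); m=vision.camera_model(n)
    np.savez('pics/'+f+'.npz',p=p,d=d,K=m['K'],k1=m['k1'],W=m['world_to_cam'])
    q=p[:,:,::-1]
    if crop: a,b,c,e=crop; q=q[b:e,a:c]
    cv2.imwrite('pics/'+f+'.png',cv2.resize(q,None,fx=s,fy=s,interpolation=cv2.INTER_CUBIC))
    return p,d,m
def ray(L,u,v):
    K=L['K']; k1=float(L['k1'])
    xd=np.array([(u-K[0,2])/K[0,0],(v-K[1,2])/K[1,1]]); x=xd.copy()
    for _ in range(20): x=xd/(1+k1*(x@x))
    W=L['W']; R=W[:3,:3]; t=W[:3,3]
    return -R.T@t, R.T@np.array([x[0],x[1],1])
def at_z(L,u,v,z):
    c,r=ray(L,u,v); return c+r*(z-c[2])/r[2]
def at_d(L,u,v,k=1):
    d=L['d'][v-k:v+k+1,u-k:u+k+1]; d=d[d>0]
    c,r=ray(L,u,v); return c+r*np.median(d)
E
python3 - <<'E'
from h import *
s=status.observe();print(s)
for n in('top','side'):
    p,d,m=snap(n,n+'1'); print(n,m['K'],m['k1'],m['world_to_cam'])
E
```

```text
{'clock': 0.0, 'joint_positions': array([-1.19958690e+00,  1.24526707e-01,  1.65167362e+00,  1.85957401e-05,
        1.36747965e+00, -8.26243705e-02]), 'joint_vel': array([-0.00021311,  0.00052354,  0.0010749 , -0.00056598, -0.00134144,
        0.00018344]), 'joint_efforts': array([-2.41310518e-03, -4.17608178e+01, -3.59932494e+01,  7.73627241e-02,
        4.91661660e-02, -1.64223625e-04]), 'tool_pos': array([ 0.28470115, -0.58362197,  0.21337329]), 'orientation': array([-3.13951395e+00, -1.90410172e-04,  4.53829829e-01]), 'wrist_force': array([ 0.43580225, -0.79068193, -0.02676815]), 'ft_torque': array([ 0.01674872,  0.02220199, -0.02549111]), 'grip_force': 0.0, 'finger_gap': 0.0951027142973981}
top [[481.95045132   0.         314.51419343]
 [  0.         481.95045132 213.09448781]
 [  0.           0.           1.        ]] -0.08279480767093347 [[-0.01999299 -0.99918934 -0.03494211  0.12295771]
 [-0.99746036  0.02232362 -0.0676349   0.53262696]
 [ 0.06836011  0.03350114 -0.99709807  0.9750725 ]
 [ 0.          0.          0.          1.        ]]
side [[394.97821848   0.         320.76088741]
 [  0.         394.97821848 204.91638777]
 [  0.           0.           1.        ]] -0.052099017120469195 [[-0.83046792 -0.55701504 -0.00756826  0.47296   ]
 [-0.2108834   0.32692821 -0.92121992  0.13489931]
 [ 0.51560762 -0.76344757 -0.38896862  0.67011232]
 [ 0.          0.          0.          1.        ]]
```

View pics/top1.png

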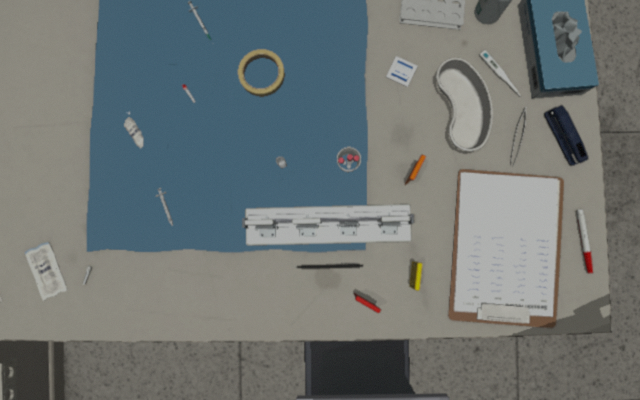

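View pics/side1.png

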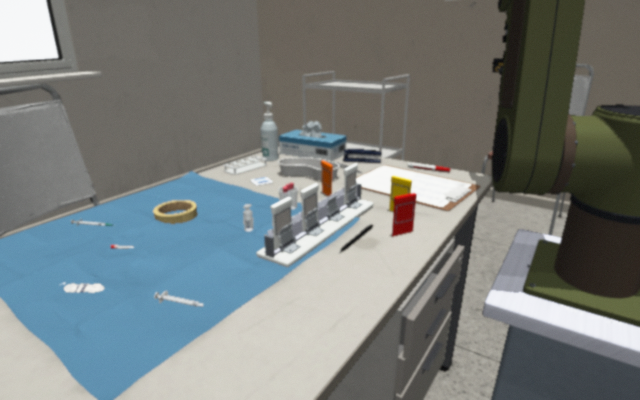

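The top view shows the rail at u 245–411, v 205–245, with the pen in front of it at v 266. The ampoule is near (281,161) and the cup near (349,159), both behind the rail. The side view shows three white tags near u 281, 310 and 350.

Run:
```python
from h import *
a=np.load('pics/top1.npz');b=np.load('pics/side1.npz')
x=cv2.resize(a['p'][190:260,235:420,::-1],(800,303),interpolation=cv2.INTER_CUBIC)
y=cv2.resize(b['p'][150:265,250:400,::-1],(390,299),interpolation=cv2.INTER_CUBIC)
o=np.zeros((600,800,3),np.uint8);o[:303]=x;o[303-2:600,:390]=y[:299];cv2.imwrite('pics/z1.png',o)
```

```text
(no output)
```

View pics/z1.png

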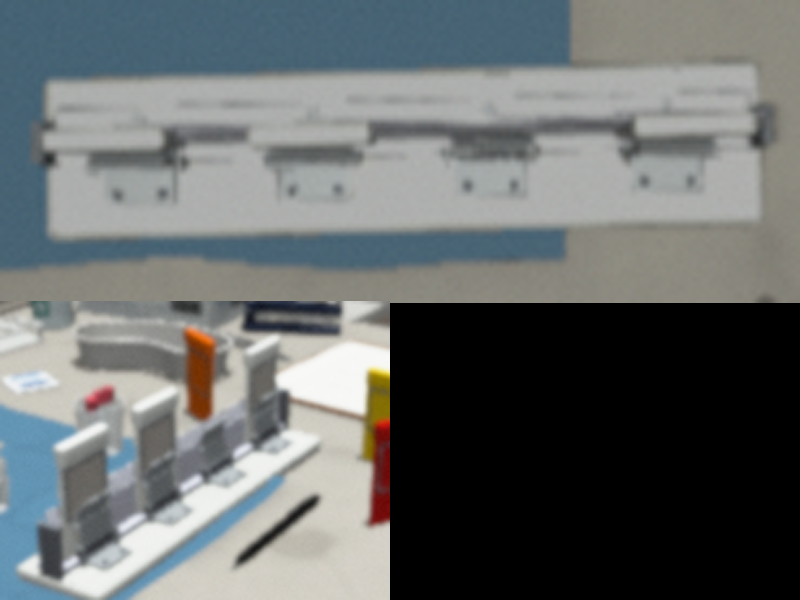

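Run:
```python
from h import *
a=np.load('pics/top1.npz')
f=lambda u,v,z:at_z(a,235+u/4.324,190+v/4.324,z)
P=[]
for n,u,v in(('A',103,140),('B',310,136),('D',695,126)):
    p=f(u,v,.111);P.append(p);print(n,p, at_d(a,round(235+u/4.324),round(190+v/4.324)))
P=np.array(P);l=P[2]-P[0];print('len',np.linalg.norm(l),np.linalg.norm(P[1]-P[0]),'dir deg',np.degrees(np.arctan2(-l[0],-l[1])))
for u,v in((47,80),(47,240),(758,65),(762,220)): print(f(u,v,.005))
print('ends strip',f(35,140,.06),f(775,120,.06))
W=a['W'];print('cam',-W[:3,:3].T@W[:3,3])
```

```text
A [0.51371502 0.2138759  0.111     ] [0.51444033 0.21358663 0.11060065]
B [0.51351091 0.12357804 0.111     ] [0.51438684 0.12302271 0.11024896]
D [ 0.51417477 -0.04294148  0.111     ] [ 0.51443568 -0.04348012  0.11079205]
len 0.25681779811653105 0.09029809119681463 dir deg -0.10256852152229638
[0.54912194 0.25700143 0.005     ]
[0.47111909 0.25785839 0.005     ]
[ 0.54856565 -0.08858608  0.005     ]
[ 0.4736937  -0.08806112  0.005     ]
ends strip [0.51702524 0.25311756 0.06      ] [ 0.51876513 -0.08639244  0.06      ]
cam [0.46707651 0.07830183 1.01256349]
```

>>> {"name": "send_rows", "arguments": {
  "commands": [
    [0.4435,-0.3867,0.013,-1.117],
    [0.4435,-0.3867,0.013,-1.117],
    [0.4435,-0.3867,0.013,-1.117],
    [0.4435,-0.3867,0.013,-1.117],
    [0.4435,-0.3867,0.013,-1.117],
    [0.4435,-0.3867,0.013,-1.117],
    [0.4435,-0.3867,0.013,-1.117],
    [0.4435,-0.3867,0.013,-1.117],
    [0.4435,-0.3867,0.013,-1.117],
    [0.4435,-0.3867,0.013,-1.117],
    [0.4435,-0.3867,0.013,-1.117],
    [0.4435,-0.3867,0.013,-1.117],
    [0.4435,-0.3867,0.013,-1.117],
    [0.4435,-0.3867,0.013,-1.117],
    [0.4435,-0.3867,0.013,-1.117],
    [0.4435,-0.3867,0.013,-1.117],
    [0.4435,-0.3867,0.013,-1.117],
    [0.4435,-0.3867,0.013,-1.117]
  ]
}}

```text
clock: 1.6
tool_pos: [0.5135, -0.0433, 0.2014]
orientation: [-3.141, 0.0, 1.57]
wrist_force: [0.0, -0.2, -0.3]
finger_gap: 0.0952
grip_force: 0.0
```

Run:
```python
from h import *
s=status.observe();print(s['clock'],s['tool_pos'],s['orientation'],s['wrist_force'])
snap('wrist','w1')
```

```text
1.6 [ 0.51354553 -0.04333728  0.20138216] [-3.14095437e+00  3.97313412e-04  1.56953685e+00] [ 0.04663612 -0.247479   -0.31138701]
```

View pics/w1.png

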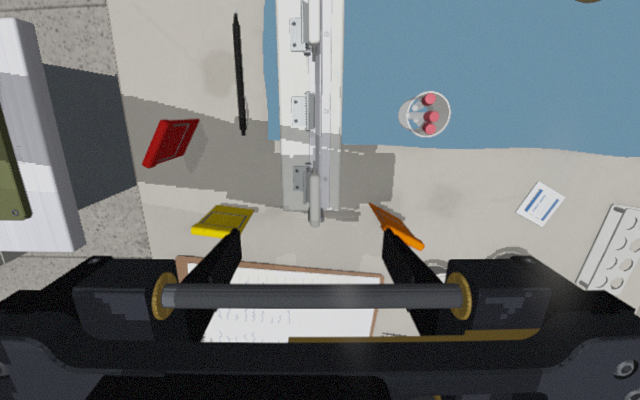

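The wrist view shows tag D's bead as a vertical bar around u 310–320, v 175–227. The orange look-alike stands nearby at (369–422, 204–247).

Run:
```python
from h import *
a=np.load('pics/w1.npz')
o=a['p'][0:240,240:440,::-1];cv2.imwrite('pics/z2.png',cv2.resize(o,None,fx=2.5,fy=2.5,interpolation=cv2.INTER_CUBIC))
for u,v in((315,178),(315,225)):print(at_z(a,u,v,.111),at_d(a,u,v))
for u,v in((371,208),(400,240),(420,246)):print('or',at_d(a,u,v))
for u,v in((425,115),):print('cup',at_d(a,u,v))
```

```text
[ 0.51725876 -0.01778001  0.111     ] [ 0.51725939 -0.01779155  0.11094952]
[ 0.51732246 -0.0661099   0.111     ] [ 0.51732648 -0.0662399   0.11068596]
or [ 0.59309826 -0.07965181  0.01986174]
or [ 0.56657928 -0.0306237   0.2204419 ]
or [ 0.63486186 -0.10018024  0.09087219]
cup [0.63727168 0.03982064 0.05739805]
```

View pics/z2.png

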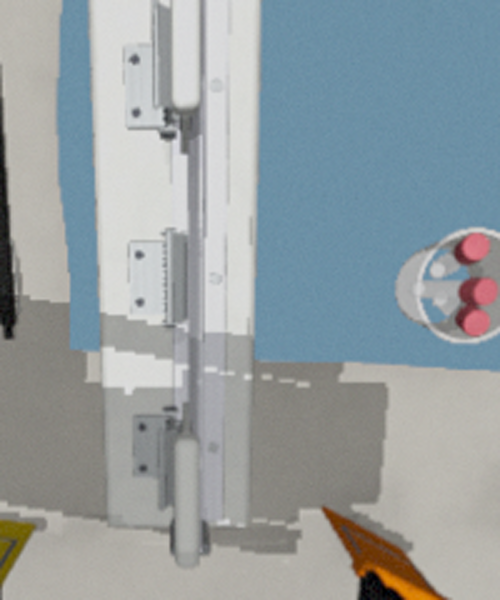

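>>> {"name": "send_rows", "arguments": {
  "commands": [
    [0.001,0.002,0.04,0],
    [0.001,0.002,0.08,0],
    [0.001,0.002,0.1,0],
    [0.001,0.002,0.11,0],
    [0.001,0.002,0.116,0],
    [0.001,0.002,0.116,0],
    [0.001,0.002,0.116,0],
    [0.001,0.002,0.116,0]
  ],
  "jaw": 0.04
}}

```text
clock: 2.32
tool_pos: [0.5176, -0.0418, 0.0879]
orientation: [3.138, 0.001, 1.57]
wrist_force: [0.7, 0.1, 0.0]
finger_gap: 0.0468
grip_force: 0.0
```

Run:
```python
from h import *
s=status.observe();print(s['clock'],s['tool_pos'],s['orientation'],s['wrist_force'],s['finger_gap'])
snap('wrist','w2',(240,130,400,330),3)
```

```text
2.3167 [ 0.51756519 -0.04181076  0.08787103] [3.13786630e+00 6.87994397e-04 1.57025371e+00] [0.6733055  0.14917017 0.00681364] 0.04684413909008849
```

View pics/w2.png

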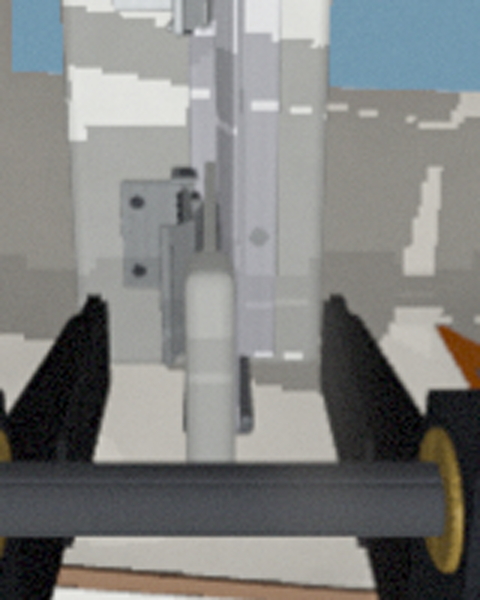

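The bead sits between the fingers, at zoom u 210 against a finger midpoint near 215, so it is about 1 mm off. I'll close the gripper.

>>> {"name": "send_rows", "arguments": {
  "commands": [
    [0,-0.001,0.0015,0],
    [0,-0.001,0.0015,0],
    [0,-0.001,0.0015,0],
    [0,-0.001,0.0015,0],
    [0,-0.001,0.0015,0],
    [0,-0.001,0.0015,0],
    [0,-0.001,0.0015,0],
    [0,-0.001,0.0015,0],
    [0,-0.001,0.0015,0],
    [0,-0.001,0.0015,0]
  ],
  "jaw": 0.0
}}

```text
clock: 3.2
tool_pos: [0.5156, -0.0412, 0.0844]
orientation: [3.14, 0.0, 1.571]
wrist_force: [4.0, 1.0, -1.9]
finger_gap: 0.0101
grip_force: 30.0
```

>>> {"name": "send_rows", "arguments": {
  "commands": [
    [0,0.001,0,0],
    [0,0.001,0,0],
    [0,0.001,0,0],
    [0,0.001,0,0]
  ]
}}

```text
clock: 3.53
tool_pos: [0.516, -0.0412, 0.0844]
orientation: [-3.142, -0.0, 1.571]
wrist_force: [2.0, 0.5, 0.1]
finger_gap: 0.0098
grip_force: 30.0
```

>>> {"name": "send_rows", "arguments": {
  "commands": [
    [0,0.0008,0,0],
    [0,0.0008,0,0],
    [0,0.0008,0,0],
    [0,0.0008,0,0]
  ]
}}

```text
clock: 3.87
tool_pos: [0.5164, -0.0412, 0.0843]
orientation: [-3.14, -0.0, 1.571]
wrist_force: [-1.8, -0.1, 4.0]
finger_gap: 0.0098
grip_force: 30.0
```

>>> {"name": "send_rows", "arguments": {
  "commands": [
    [0,0,-0.0005,0],
    [0,0,-0.001,0],
    [0,0,-0.001,0],
    [0,0,-0.001,0]
  ]
}}

```text
clock: 4.2
tool_pos: [0.5163, -0.0412, 0.0843]
orientation: [-3.14, -0.0, 1.571]
wrist_force: [1.2, -0.3, -3.3]
finger_gap: 0.0095
grip_force: 30.0
```

>>> {"name": "send_rows", "arguments": {
  "commands": [
    [0,0,-0.0005,0],
    [0,0,-0.0005,0],
    [0,0,-0.0005,0],
    [0,0,-0.0005,0]
  ]
}}

```text
clock: 4.53
tool_pos: [0.5162, -0.0411, 0.0847]
orientation: [-3.14, -0.0, 1.571]
wrist_force: [1.8, -0.2, -6.9]
finger_gap: 0.0101
grip_force: 30.0
```

>>> {"name": "send_rows", "arguments": {
  "commands": [
    [0,0,0.0015,0],
    [0,0,0.003,0],
    [0,0,0.004,0],
    [0,0,0.004,0],
    [0,0,0.004,0],
    [0,0,0.004,0]
  ]
}}

```text
clock: 5.03
tool_pos: [0.517, -0.0413, 0.0843]
orientation: [-3.141, 0.0, 1.571]
wrist_force: [-6.3, 0.3, 8.9]
finger_gap: 0.0099
grip_force: 30.0
```

>>> {"name": "send_rows", "arguments": {
  "commands": [
    [0,-0.0005,0.0015,0],
    [0,-0.0005,0.0015,0],
    [0,-0.0005,0.0015,0],
    [0,-0.0005,0.0015,0]
  ]
}}

```text
clock: 5.37
tool_pos: [0.5172, -0.0413, 0.0841]
orientation: [3.141, 0.0, 1.571]
wrist_force: [-7.0, 2.0, 14.7]
finger_gap: 0.0101
grip_force: 30.0
```

>>> {"name": "send_rows", "arguments": {
  "commands": [
    [0,-0.0005,-0.002,0],
    [0,-0.0005,-0.002,0],
    [0,-0.0005,-0.002,0]
  ]
}}

```text
clock: 5.62
tool_pos: [0.5167, -0.0413, 0.0842]
orientation: [3.14, 0.0, 1.571]
wrist_force: [-3.5, 0.2, 7.7]
finger_gap: 0.0098
grip_force: 30.0
```

>>> {"name": "send_rows", "arguments": {
  "commands": [
    [0,0,0,0],
    [0,0,0,0],
    [0,0,0,0],
    [0,0,0,0],
    [0,0,-0.025,0],
    [0,0,-0.05,0],
    [0.04,0,-0.05,0],
    [0.08,0,-0.05,0],
    [0.12,0,-0.05,0],
    [0.15,0,-0.05,0],
    [0.167,0,-0.05,0],
    [0.167,0,-0.05,0],
    [0.167,0,-0.05,0],
    [0.167,0,-0.05,0]
  ],
  "jaw": 0.04
}}

```text
clock: 6.78
tool_pos: [0.5157, 0.1252, 0.1319]
orientation: [-3.141, 0.001, 1.571]
wrist_force: [0.4, -0.2, 0.5]
finger_gap: 0.0399
grip_force: 0.0
```

Run:
```python
from h import *
s=status.observe();print(s['clock'],s['tool_pos'],s['orientation'],s['wrist_force'],s['finger_gap'])
snap('wrist','w3',(200,30,460,330),2)
```

```text
6.7833 [0.51572611 0.12516272 0.13186626] [-3.14118291e+00  5.22480949e-04  1.57063914e+00] [ 0.36646881 -0.24249827  0.49882059] 0.03993078051033072
```

View pics/w3.png

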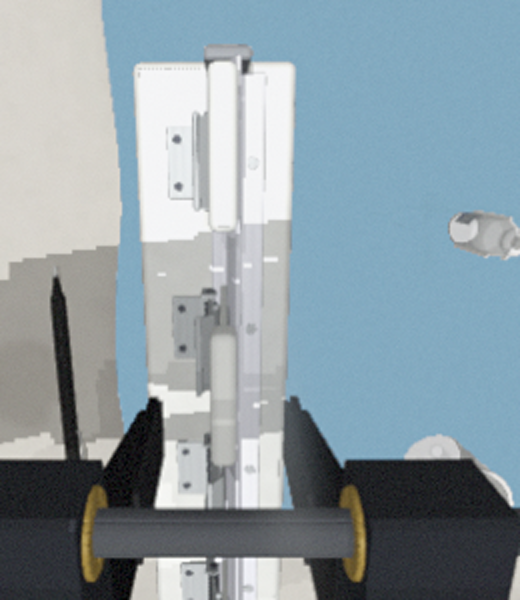

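Tag A's bead is at px (311, 61–146) and tag B's at px (312, 195–264). The ampoule and pen stand clear of both.

Run:
```python
from h import *
a=np.load('pics/w3.npz')
f=lambda u,v,z:at_z(a,200+u/2,30+v/2,z)[:2]
for n,u0,v0,u1,v1,z in (('A',222,62,222,231,.111),('B',223,332,223,464,.111)):
    p,q=f(u0,v0,z),f(u1,v1,z);print(n,p,q,(p+q)/2,p[1]-q[1])
print('rail end',f(215,63,.005),'clips base',f(178,163,.008),f(181,331,.008),f(188,467,.008))
```

```text
A [0.51595107 0.24149959] [0.51585191 0.18904935] [0.51590149 0.21527447] 0.05245023890830516
B [0.51614051 0.15341298] [0.5160672  0.10034817] [0.51610385 0.12688057] 0.053064806353636446
rail end [0.51243874 0.25840644] clips base [0.49359607 0.21163492] [0.49309446 0.12339349] [0.49522045 0.03911944]
```

>>> {"name": "send_rows", "arguments": {
  "commands": [
    [0.001,0.0005,0.03,0],
    [0.001,0.0005,0.044,0],
    [0.001,0.0005,0.048,0],
    [0.001,0.0005,0.048,0],
    [0.001,0.0005,0.048,0]
  ]
}}

```text
clock: 7.25
tool_pos: [0.5168, 0.1261, 0.0847]
orientation: [3.141, -0.0, 1.57]
wrist_force: [-0.3, 0.6, -0.4]
finger_gap: 0.0398
grip_force: 0.0
```

>>> {"name": "send_rows", "arguments": {
  "commands": [
    [0,0,0,0],
    [0,0,0,0],
    [0,0,0,0],
    [0,0,0,0],
    [0,0,0,0],
    [0,0,0,0],
    [0,0,0,0]
  ],
  "jaw": 0.0
}}

```text
clock: 7.83
tool_pos: [0.5162, 0.1269, 0.0845]
orientation: [-3.141, 0.0, 1.571]
wrist_force: [-2.0, 0.5, 2.7]
finger_gap: 0.0097
grip_force: 30.0
```

Force is small, so now I'll tug.

>>> {"name": "send_rows", "arguments": {
  "commands": [
    [0,-0.0003,-0.0005,0],
    [0,-0.0003,-0.001,0],
    [0,-0.0003,-0.001,0],
    [0,-0.0003,-0.001,0]
  ]
}}

```text
clock: 8.17
tool_pos: [0.516, 0.1268, 0.085]
orientation: [3.141, -0.0, 1.571]
wrist_force: [-0.2, 1.1, -0.8]
finger_gap: 0.0098
grip_force: 30.0
```

>>> {"name": "send_rows", "arguments": {
  "commands": [
    [0,0,-0.0005,0],
    [0,0,-0.0005,0],
    [0,0,-0.0005,0],
    [0,0,-0.0005,0]
  ]
}}

```text
clock: 8.5
tool_pos: [0.516, 0.1267, 0.0856]
orientation: [3.142, 0.0, 1.571]
wrist_force: [1.5, 0.3, -1.4]
finger_gap: 0.0094
grip_force: 30.0
```

>>> {"name": "send_rows", "arguments": {
  "commands": [
    [0,0,-0.001,0],
    [0,0,-0.001,0],
    [0,0,-0.001,0],
    [0,0,-0.001,0]
  ]
}}

```text
clock: 8.83
tool_pos: [0.5161, 0.1268, 0.0868]
orientation: [3.141, 0.0, 1.571]
wrist_force: [-0.7, 0.1, 0.1]
finger_gap: 0.0098
grip_force: 30.0
```

B slips at about 1–1.5 N, so its clip looks slack. I'll seat it again, then tug A as the task asks for each tag.

>>> {"name": "send_rows", "arguments": {
  "commands": [
    [0,0,0.0015,0],
    [0,0,0.003,0],
    [0,0,0.003,0],
    [0,0,0.003,0]
  ]
}}

```text
clock: 9.17
tool_pos: [0.5162, 0.1269, 0.0844]
orientation: [3.141, -0.0, 1.571]
wrist_force: [-2.3, -0.4, 5.3]
finger_gap: 0.0098
grip_force: 30.0
```

>>> {"name": "send_rows", "arguments": {
  "commands": [
    [0,0,0,0],
    [0,0,0,0],
    [0,0,0,0],
    [0,0,0,0],
    [0,0,-0.025,0],
    [0,0,-0.05,0],
    [0.04,0,-0.05,0],
    [0.07,0,-0.05,0],
    [0.087,0,-0.05,0],
    [0.087,0,-0.05,0],
    [0.087,0,-0.03,0],
    [0.087,0,-0.01,0],
    [0.087,0,0,0],
    [0.087,0,0,0],
    [0.087,0,0,0]
  ],
  "jaw": 0.04
}}

```text
clock: 10.42
tool_pos: [0.5155, 0.2131, 0.083]
orientation: [-3.14, 0.001, 1.57]
wrist_force: [-0.4, 0.1, -0.1]
finger_gap: 0.0402
grip_force: 0.0
```

>>> {"name": "send_rows", "arguments": {
  "commands": [
    [0,0,0,0],
    [0,0,0,0],
    [0,0,0,0],
    [0,0,0,0],
    [0,0,0,0],
    [0,0,0,0],
    [0,0,0,0]
  ],
  "jaw": 0.0
}}

```text
clock: 11.0
tool_pos: [0.516, 0.2139, 0.0842]
orientation: [-3.141, -0.0, 1.571]
wrist_force: [-1.6, 0.0, 3.6]
finger_gap: 0.0096
grip_force: 30.0
```

>>> {"name": "send_rows", "arguments": {
  "commands": [
    [0,0,-0.0005,0],
    [0,0,-0.001,0],
    [0,0,-0.001,0],
    [0,0,-0.001,0]
  ]
}}

```text
clock: 11.33
tool_pos: [0.5158, 0.2138, 0.0842]
orientation: [-3.141, -0.0, 1.571]
wrist_force: [-0.4, 0.5, -0.9]
finger_gap: 0.0099
grip_force: 30.0
```

>>> {"name": "send_rows", "arguments": {
  "commands": [
    [0,0,-0.0005,0],
    [0,0,-0.0005,0],
    [0,0,-0.0005,0],
    [0,0,-0.0005,0]
  ]
}}

```text
clock: 11.67
tool_pos: [0.5157, 0.2138, 0.0843]
orientation: [-3.141, 0.0, 1.571]
wrist_force: [2.3, 1.0, -7.6]
finger_gap: 0.01
grip_force: 30.0
```

A holds at 7.6 N, so it is firm. I'll press it home and go back to B.

>>> {"name": "send_rows", "arguments": {
  "commands": [
    [0,0,0.0015,0],
    [0,0,0.003,0],
    [0,0,0.0035,0],
    [0,0,0.0035,0],
    [0,0,0.0035,0]
  ]
}}

```text
clock: 12.08
tool_pos: [0.5163, 0.2138, 0.0842]
orientation: [-3.141, 0.0, 1.571]
wrist_force: [-5.2, -0.7, 9.1]
finger_gap: 0.01
grip_force: 30.0
```

>>> {"name": "send_rows", "arguments": {
  "commands": [
    [0,0,-0.002,0],
    [0,0,-0.002,0],
    [0,0,-0.002,0]
  ]
}}

```text
clock: 12.33
tool_pos: [0.516, 0.2138, 0.0842]
orientation: [-3.141, 0.0, 1.571]
wrist_force: [-3.1, -0.1, 2.7]
finger_gap: 0.01
grip_force: 30.0
```

>>> {"name": "send_rows", "arguments": {
  "commands": [
    [0,0,0,0],
    [0,0,0,0],
    [0,0,0,0],
    [0,0,0,0],
    [0,0,-0.025,0],
    [0,0,-0.05,0],
    [-0.04,0,-0.05,0],
    [-0.07,0,-0.05,0],
    [-0.087,0,-0.05,0],
    [-0.087,0,-0.05,0],
    [-0.087,0,-0.03,0],
    [-0.087,0,-0.01,0],
    [-0.087,0,0,0],
    [-0.087,0,0,0],
    [-0.087,0,0,0]
  ],
  "jaw": 0.04
}}

```text
clock: 13.58
tool_pos: [0.5156, 0.1272, 0.0831]
orientation: [-3.14, 0.0, 1.571]
wrist_force: [-0.2, -0.2, 0.7]
finger_gap: 0.0402
grip_force: 0.0
```

>>> {"name": "send_rows", "arguments": {
  "commands": [
    [0,0,0,0],
    [0,0,0,0],
    [0,0,0,0],
    [0,0,0,0],
    [0,0,0,0],
    [0,0,0,0],
    [0,0,0,0]
  ],
  "jaw": 0.0
}}

```text
clock: 14.17
tool_pos: [0.5161, 0.1268, 0.0842]
orientation: [3.141, -0.0, 1.571]
wrist_force: [-1.2, -0.2, 2.7]
finger_gap: 0.01
grip_force: 30.0
```

Run:
```python
from h import *
a=np.load('pics/top1.npz')
f=lambda u,v,z:at_z(a,235+u/4.324,190+v/4.324,z)
for u,v in((140.5,194),(315.5,189),(491,186),(666.5,181)):
    print([f(u,v,z)[:2].round(4) for z in(.008,.03)], at_d(a,round(235+u/4.324),round(190+v/4.324)))
g=a['p'].astype(float).mean(2)
# bead ends by gradient along the bead top rows
for n,v,lo,hi in(('A',222.5,240,280),('B',221.5,288,326),('D',219,376,418)):
    r=cv2.resize(g[int(v)-1:int(v)+2,lo:hi].mean(0)[None].astype(np.float32),None,fx=1,fy=1)[0]
    print(n,lo,r.astype(int))
```

```text
[array([0.4925, 0.2114]), array([0.4919, 0.2085])] [0.49197058 0.21111135 0.01816535]
[array([0.4932, 0.1266]), array([0.4926, 0.1255])] [0.49234751 0.1261178  0.01636461]
[array([0.4928, 0.042 ]), array([0.4923, 0.0428])] [0.49260386 0.04144957 0.01722372]
[array([ 0.4934, -0.0423]), array([ 0.4928, -0.0397])] [ 0.49291774 -0.04109238  0.01557593]
A 240 [ 94  95  97 103 114 153 169 170 171 171 170 171 171 170 170 171 170 170
 171 170 171 171 170 170 171 171 170 169 168 169 169 164 136  89  71  76
  88 100 118 123]
B 288 [108 106 108 115 142 166 171 172 171 170 171 172 170 172 171 171 171 171
 171 171 170 169 170 169 169 169 167 167 167 168 168 158 120  98 111 116
 115 116]
D 376 [101  92  83  77  77 106 155 170 171 170 169 170 170 169 169 167 167 167
 165 165 166 166 165 165 165 164 164 165 167 165 166 164 153 126  85  82
  99 101 111 125 131 134]
```

Run:
```python
from h import *
a=np.load('pics/w3.npz');W=a['W'];print('cam',-W[:3,:3].T@W[:3,3])
for u,v in((178,163),(181,331),(188,467)):
    U,V=200+u/2,30+v/2;print(at_z(a,U,V,.017),at_d(a,round(U),round(V)))
a=np.load('pics/w1.npz');W=a['W'];print('cam1',-W[:3,:3].T@W[:3,3])
for u,v in((135,86),(139,278.5),(141,449)):
    U,V=240+u/2.5,v/2.5;print(at_z(a,U,V,.017),at_d(a,round(U),round(V)))
for v in (106,567,430):print('bead end',at_z(a,314.8,v/2.5,.111))
```

```text
cam [0.51614405 0.21022738 0.30206671]
[0.49428616 0.21159184 0.017     ] [0.49429028 0.21112206 0.01719732]
[0.4937999  0.12605106 0.017     ] [0.49327878 0.12558723 0.01730343]
[0.49586083 0.04435625 0.017     ] [0.49587274 0.04391312 0.0173582 ]
cam1 [0.51398587 0.04178095 0.37162576]
[0.49443093 0.12784824 0.017     ] [0.4944455  0.12822818 0.0171286 ]
[0.49478217 0.04362673 0.017     ] [0.49527813 0.04409107 0.01703416]
[ 0.49425137 -0.04132773  0.017     ] [ 0.49374759 -0.04175049  0.01746309]
bead end [0.5169717  0.09888862 0.111     ]
bead end [ 0.51712369 -0.06806495  0.111     ]
bead end [ 0.51706196 -0.01195854  0.111     ]
```

>>> {"name": "send_rows", "arguments": {
  "commands": [
    [0,0,-0.006,0],
    [0,0,-0.012,0],
    [0,0,-0.018,0],
    [0,0,-0.024,0],
    [0,0,-0.03,0],
    [0,0,-0.036,0],
    [0,0,-0.05,0],
    [0,0,-0.065,0],
    [0,0,-0.065,0],
    [-0.02,0,-0.065,0],
    [-0.045,0,-0.065,0],
    [-0.07,0,-0.065,0],
    [-0.0833,0,-0.065,0],
    [-0.0833,0,-0.065,0],
    [-0.0833,0,-0.065,0],
    [-0.0833,0,-0.065,0]
  ]
}}

```text
clock: 15.5
tool_pos: [0.5158, 0.044, 0.1483]
orientation: [-3.141, -0.0, 1.571]
wrist_force: [-0.3, 1.2, -0.8]
finger_gap: 0.0099
grip_force: 30.0
```

Run:
```python
from h import *
s=status.observe();print(s['clock'],s['tool_pos'],s['orientation'],s['wrist_force'],s['finger_gap'])
snap('wrist','w4')
p,d,m=snap('side','s4')
a=cv2.imread('pics/w4.png')[60:340,230:420]; b=cv2.imread('pics/s4.png')[120:260,255:395]
cv2.imwrite('pics/z4.png',np.hstack([cv2.resize(a,(380,560)),cv2.resize(b,(420,420)) if 0 else cv2.copyMakeBorder(cv2.resize(b,(420,420),interpolation=cv2.INTER_CUBIC),0,140,0,0,0)]))
```

```text
15.5 [0.51581041 0.04395511 0.14833553] [-3.14104525e+00 -4.45319773e-04  1.57079735e+00] [-0.34518269  1.20731837 -0.78807199] 0.009868476524147185
```

View pics/z4.png

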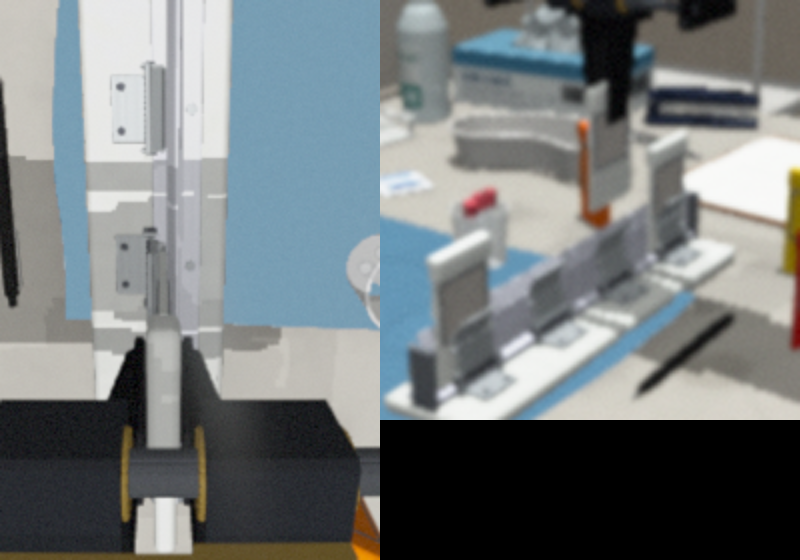

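The tag is upright in the grip above empty clip C. Its bead's far end is near zoom v 315, and clip C's screws are at v 247 and 292.

Run:
```python
from h import *
a=np.load('pics/w4.npz')
f=lambda u,v,z:at_z(a,230+u/2,60+v/2,z).round(4)
print('C',f(123,269.5,.017),'B',f(120,109,.017),'bead end',f(163,314,.175),f(163,320,.175), at_d(a,230+81,60+163))
```

```text
C [0.4937 0.0415 0.017 ] B [0.4939 0.1281 0.017 ] bead end [0.5161 0.0748 0.175 ] [0.5161 0.0731 0.175 ] [0.51586239 0.06999111 0.17176457]
```

Run:
```python
from h import *
for n,u,v0,v1,z in(('w4',311,205,240,.1751),('w3',311,188,205,.111),('w3',311,255,270,.111),('w1',315,165,180,.111),('w1',315,220,234,.111)):
    a=np.load(f'pics/{n}.npz');g=a['p'].astype(int).mean(2)[:,u-2:u+3].mean(1)
    print(n,[(v,int(g[v]),round(float(np.median(a['d'][v,u-2:u+3])),4),round(at_z(a,u,v,z)[1],4)) for v in range(v0,v1)])
```

```text
w4 [(205, 122, 0.189, np.float64(0.0818)), (206, 122, 0.187, np.float64(0.0812)), (207, 122, 0.1857, np.float64(0.0807)), (208, 123, 0.1835, np.float64(0.0801)), (209, 122, 0.1808, np.float64(0.0795)), (210, 122, 0.1791, np.float64(0.0789)), (211, 122, 0.1773, np.float64(0.0784)), (212, 123, 0.1752, np.float64(0.0778)), (213, 122, 0.1735, np.float64(0.0772)), (214, 122, 0.1715, np.float64(0.0766)), (215, 119, 0.1708, np.float64(0.076)), (216, 126, 0.1694, np.float64(0.0755)), (217, 138, 0.1679, np.float64(0.0749)), (218, 127, 0.1655, np.float64(0.0743)), (219, 127, 0.1633, np.float64(0.0737)), (220, 129, 0.1619, np.float64(0.0731)), (221, 130, 0.1611, np.float64(0.0725)), (222, 131, 0.1595, np.float64(0.0719)), (223, 134, 0.1579, np.float64(0.0713)), (224, 145, 0.1571, np.float64(0.0707)), (225, 158, 0.1562, np.float64(0.0702)), (226, 174, 0.1557, np.float64(0.0696)), (227, 179, 0.1558, np.float64(0.069)), (228, 181, 0.1553, np.float64(0.0684)), (229, 184, 0.1554, np.float64(0.0678)), (230, 185, 0.1554, np.float64(0.0671)), (231, 187, 0.155, np.float64(0.0665)), (232, 186, 0.1561, np
[... 2070 characters left out ...]
, (177, 167, 0.2668, np.float64(-0.0168)), (178, 170, 0.2666, np.float64(-0.0178)), (179, 173, 0.2675, np.float64(-0.0188))]
w1 [(220, 166, 0.2786, np.float64(-0.0607)), (221, 158, 0.279, np.float64(-0.0618)), (222, 157, 0.2796, np.float64(-0.0629)), (223, 157, 0.2801, np.float64(-0.0639)), (224, 158, 0.2812, np.float64(-0.065)), (225, 155, 0.2807, np.float64(-0.0661)), (226, 154, 0.2815, np.float64(-0.0672)), (227, 163, 0.4006, np.float64(-0.0683)), (228, 174, 0.4016, np.float64(-0.0694)), (229, 176, 0.4023, np.float64(-0.0705)), (230, 175, 0.4021, np.float64(-0.0716)), (231, 174, 0.4026, np.float64(-0.0727)), (232, 175, 0.4036, np.float64(-0.0738)), (233, 175, 0.4031, np.float64(-0.0749))]
```

The top-face edges put the tag centre at y ≈ .0432, which matches clip C at ≈ .0432. I'll lower it into the mouth.

>>> {"name": "send_rows", "arguments": {
  "commands": [
    [0,0.0003,0.015,0],
    [0,0.0003,0.03,0],
    [0,0.0003,0.036,0],
    [0,0.0003,0.04,0],
    [0,0.0003,0.044,0],
    [0,0.0003,0.044,0]
  ]
}}

```text
clock: 16.1
tool_pos: [0.5172, 0.0442, 0.1074]
orientation: [3.141, 0.0, 1.572]
wrist_force: [-4.1, 0.1, 12.5]
finger_gap: 0.0099
grip_force: 30.0
```

>>> {"name": "send_rows", "arguments": {
  "commands": [
    [0,0,0.003,0],
    [0,0,0.006,0],
    [0,0,0.009,0],
    [0,0,0.012,0],
    [0,0,0.012,0]
  ]
}}

```text
clock: 16.52
tool_pos: [0.5168, 0.0442, 0.0948]
orientation: [3.141, 0.0, 1.572]
wrist_force: [-4.0, -0.2, 9.4]
finger_gap: 0.0097
grip_force: 30.0
```

>>> {"name": "send_rows", "arguments": {
  "commands": [
    [0,-0.0005,0.003,0],
    [0,-0.0005,0.006,0],
    [0,-0.0005,0.009,0],
    [0,-0.0005,0.011,0],
    [0,-0.0005,0.011,0],
    [0,-0.0005,0.011,0]
  ]
}}

```text
clock: 17.02
tool_pos: [0.5166, 0.0442, 0.0841]
orientation: [3.141, 0.0, 1.572]
wrist_force: [-4.1, -0.6, 10.3]
finger_gap: 0.0098
grip_force: 30.0
```

>>> {"name": "send_rows", "arguments": {
  "commands": [
    [0,0,0.001,0],
    [0,0,0.001,0],
    [0,0,0.001,0],
    [0,0,0.001,0]
  ]
}}

```text
clock: 17.35
tool_pos: [0.5168, 0.0441, 0.084]
orientation: [3.141, 0.0, 1.572]
wrist_force: [-6.0, -0.3, 15.5]
finger_gap: 0.0099
grip_force: 30.0
```

>>> {"name": "send_rows", "arguments": {
  "commands": [
    [0,0,0.001,0],
    [0,0,0.001,0],
    [0,0,0.001,0]
  ]
}}

```text
clock: 17.6
tool_pos: [0.5171, 0.0441, 0.084]
orientation: [3.14, 0.0, 1.572]
wrist_force: [-8.0, -0.4, 19.4]
finger_gap: 0.0098
grip_force: 30.0
```

>>> {"name": "send_rows", "arguments": {
  "commands": [
    [0,-0.0003,-0.002,0],
    [0,-0.0005,-0.003,0],
    [0,-0.0005,-0.003,0]
  ]
}}

```text
clock: 17.85
tool_pos: [0.5163, 0.0441, 0.0841]
orientation: [3.139, -0.0, 1.572]
wrist_force: [-1.3, 1.4, 7.5]
finger_gap: 0.0098
grip_force: 30.0
```

>>> {"name": "send_rows", "arguments": {
  "commands": [
    [0,0,0,0],
    [0,0,0,0],
    [0,0,0,0],
    [0,0,0,0],
    [0,0,-0.03,0],
    [0,0,-0.06,0],
    [0,0,-0.1,0],
    [-0.04,0,-0.12,0],
    [-0.08,0,-0.12,0],
    [-0.12,0,-0.12,0],
    [-0.13,0,-0.12,0],
    [-0.13,0,-0.12,0],
    [-0.13,0,-0.12,0]
  ],
  "jaw": 0.05
}}

```text
clock: 18.93
tool_pos: [0.5149, -0.0864, 0.2019]
orientation: [-3.14, -0.001, 1.569]
wrist_force: [-0.0, 0.2, 0.1]
finger_gap: 0.0501
grip_force: 0.0
```

Run:
```python
from h import *
s=status.observe();print(s['clock'],s['tool_pos'],s['wrist_force'],s['finger_gap'])
snap('wrist','w5');snap('side','s5')
a=cv2.imread('pics/w5.png')[0:260,240:430]; b=cv2.imread('pics/s5.png')[120:260,255:395]
cv2.imwrite('pics/z5.png',np.hstack([cv2.resize(a,(380,520),interpolation=cv2.INTER_CUBIC),cv2.copyMakeBorder(cv2.resize(b,(420,420),interpolation=cv2.INTER_CUBIC),0,100,0,0,0)]))
a=np.load('pics/w5.npz')
```

```text
18.9333 [ 0.51491997 -0.08635572  0.2018919 ] [-0.01715136  0.16230045  0.12186993] 0.050068842101643356
```

View pics/z5.png

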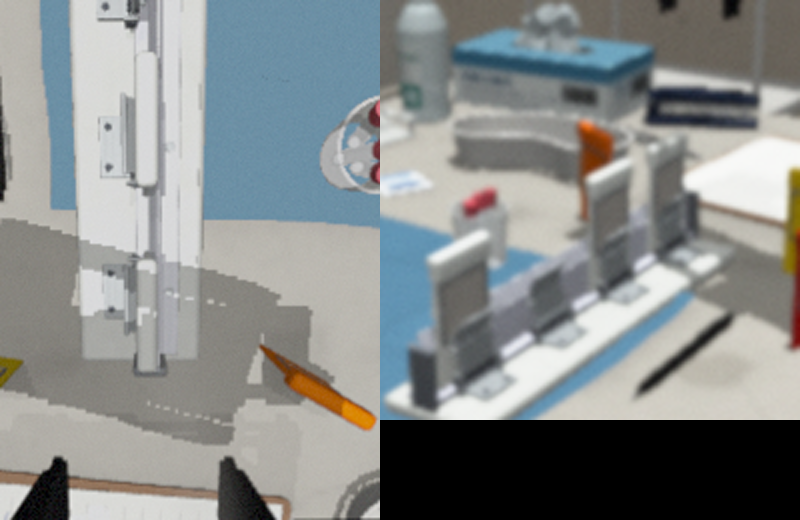

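The tag now stands upright in clip C, with tags A and D unmoved and clip B empty. I'll do a numeric check of centring and heights.

Run:
```python
from h import *
a=np.load('pics/w5.npz')
for n,u,lo,hi in(('C',313,20,100),('D',313,120,195)):
    P=np.array([at_d(a,u,v) for v in range(lo,hi)]);m=abs(P[:,2]-.111)<.003
    print(n,'y',P[m,1].min().round(4),P[m,1].max().round(4),'mid',((P[m,1].min()+P[m,1].max())/2).round(4),'z',np.median(P[m,2]).round(4),'x',P[m,0].mean().round(4))
p,d,_=snap('top','t5');t=np.load('pics/top1.npz')
g=p.astype(float).mean(2);print([(k,g[220,k].round()) for k in range(335,372)])
b=np.load('pics/t5.npz')
for n,u,v in(('A',258,222),('C',351,220),('D',395,219)):print(n,at_d(b,u,v).round(4))
```

```text
C y 0.0177 0.0698 mid 0.0437 z 0.1109 x 0.5165
D y -0.0682 -0.0152 mid -0.0417 z 0.111 x 0.5166
[(335, np.float64(127.0)), (336, np.float64(175.0)), (337, np.float64(206.0)), (338, np.float64(211.0)), (339, np.float64(211.0)), (340, np.float64(211.0)), (341, np.float64(211.0)), (342, np.float64(210.0)), (343, np.float64(210.0)), (344, np.float64(211.0)), (345, np.float64(210.0)), (346, np.float64(210.0)), (347, np.float64(210.0)), (348, np.float64(209.0)), (349, np.float64(208.0)), (350, np.float64(208.0)), (351, np.float64(208.0)), (352, np.float64(206.0)), (353, np.float64(208.0)), (354, np.float64(206.0)), (355, np.float64(206.0)), (356, np.float64(208.0)), (357, np.float64(207.0)), (358, np.float64(207.0)), (359, np.float64(206.0)), (360, np.float64(206.0)), (361, np.float64(206.0)), (362, np.float64(206.0)), (363, np.float64(201.0)), (364, np.float64(177.0)), (365, np.float64(148.0)), (366, np.float64(141.0)), (367, np.float64(140.0)), (368, np.float64(143.0)), (369, np.float64(144.0)), (370, np.float64(146.0)), (371, np.float64(147.0))]
A [0.5145 0.2154 0.1108]
C [0.5145 0.0406 0.1101]
D [ 0.5145 -0.0416  0.1113]
```

```bash
python3 -c "
from plant import ticket;print(ticket.finish_job())"
```

```text
the job is handed in; nothing more can be done
None
```

The slack clip was the one at y = +42; its tag is now pushed fully home in the empty clip at y = -42, centred to about 0.5 mm and upright, the two firm-clip tags are pressed home in their own clips, nothing else was touched, and the job is handed in at about 19 s.

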